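# Clamp the filter column and wind its tension crank to a firm set

## Robot

A 7-joint arm with a two-finger parallel gripper is mounted at the origin on the work surface. World frame = base frame: x ahead of the robot, y to its left, z up, the work surface at z = 0. Lengths are in m, angles in rad, forces in N, time in s.
With the tool pointing down it reaches from about 0.425 to 0.925 m from the base axis. Payload 6.8 kg.
Tool frame: the origin (TCP) lies on the mounting face of the last link; the fingertips stand 182 mm ahead of it and the grasp point (between the pads) lies 163 mm ahead of it (finger_overhang is the distance from the TCP to the fingertips, in m); z points along the fingers, y is the line along which they close (so a half turn about z gives the same grasp; the last joint's range is limited). The gripper opens to 88 mm and grips with 3 to 60 N. Pads are 20 mm wide; open, the fingers measure 115 mm over their backs; the gripper's body (75 mm by 178 mm) begins 61 mm behind the grasp point.
Start: joints at [1.005, 0.477, 0.022, 1.555, -0.011, 1.109, -0.083], TCP at [0.298, -0.606, 0.405] pointing down, gripper open.
Joint ranges: [-2.96, 2.96], [-0.34, 2.1], [-1.41, 1.46], [0.24, 2.44], [-1.37, 4.51], [0.17, 1.92], [-2.96, 2.96]. Speed limits (rad/s): [2.39, 2.39, 3.14, 3.14, 3.14, 3.14, 3.14].

## Interface

Orientations are given as [roll, pitch, yaw] about the fixed x, y, z axes, in that order (R = Rz(yaw) Ry(pitch) Rx(roll)).
In Python, from cell import read_state, capture, sign_off, outline_of, mark_of, finger_overhang gives the robot as it stands. The module is installed in compiled form; this text tells all that it offers.
- The arm moves only by the tool arm_command, never from a script. Its argument "motion" is a list of rows, each a list of 3 entries, a list of its own where there are three numbers: the closure, from 0 (fully open) to 1 (shut), then the shift along the tool's x, y, z scaled (see below), then the turn, a rotation vector about the tool's x, y, z scaled (see below). A call has 1 to 8 rows; each row shifts and turns the commanded pose from where the row before left it, along the tool's axes as they then stand; what a row does not reach is not made up. The controller multiplies each number of a shift by 0.03 m and each number of a turn by 0.1 rad. A row lasts 1/12 s, in which the tool goes at most 41.7 mm and 7.16 degrees, less where a joint would pass 70% of its speed; a pose out of reach is approached as far as the arm can. A call with a number of a shift or a turn outside -1 to 1 is refused whole. A call with a gripper value outside its range is refused whole. The fingers move at their own pace and stop on an object; "newtons" is the grip in N (left out, the last holds). Time passes only in rows, so rows that do not move let the fingers close. It gives the time, the measured TCP pose, the force, the opening and the grip force at its end, in the units of the state.
- read_state(): the state, without advancing time (a new reading comes with each control period).
- capture(name): name is "scene" or "side" or "wrist"; returns a dict with "frame" (400x640x3 uint8, red, green, blue), "z_map" (400x640 float32, m along the optical axis (not along the pixel's ray), 0 where there is no reading), "mtx" (3x3 intrinsics, pixels), "k1" (the pictures are not rectified: a ray, as slopes to the right and down, at radius r is drawn at 1 + k1 r^2 times it, then the intrinsics apply), "pose" (4x4, takes a point from camera to world coordinates). Camera axes: x right, y down, z forward; pixel columns grow to the right and rows downward; lengths in m; the calibration is good to about 2 mm. A picture is of the moment at which its call begins.
- sign_off(): hands the job in; it is judged then, once.
Trained networks look in the newest picture that a camera, given by its name, has taken for a name from the list of things; names that differ only in an ending like _2 or _b are one class to them, and where a whole thing is asked for, a point or a joint stands for the part that bears it (a point fixed in the world has none). Each returns a list of dicts, best first, with "conf" (0 to 1); they miss things now and then, are a little off and sometimes report something else, mostly with a low value. They report only what shows in the picture. A call takes as long as a camera call.
- outline_of(label, camera): "region" (400x640 bool, what is visible of it) and "pixel" ([column, row] in pixels, amid what is visible of it).
- mark_of(label, camera): "pixel" ([column, row] in pixels: a listed point, or the origin of a listed thing).
The state is a dict: "time": time; "qpos": joint angles; "dq": joint speeds; "tau": joint torques, N m; "eef_pos": TCP position; "ee_rot": TCP orientation; "force": force on the tool from outside, world axes, zero at the start; "ft_torque": the same for the moment, N m; "opening": finger opening in m; "gripper_force": force on a finger pad.
Only numpy, scipy, OpenCV 4.12 (cv2) and the standard library are available. Lean on these libraries where they do the work, as an engineer would, in place of code of your own. Each camera call takes 0.05 s, during which the arm holds its last target. There are 200 camera calls.

## Task

Stand the red filter column upright on the black clamp base, in front of the V-block, and let go of it. Then wind the crank wheel clockwise (seen from above) by its red handle until the sprung pad grips the column firmly against the V: the push needed at the handle has risen about 5.5 N above its free-running drag, and not much more, or the column cracks. Let go and leave the column upright and clamped, with the other things left where they are.

Things in the scene. Friction and masses are not known exactly. Their poses are not given: they have to be found in the camera images.
- column: loose red filter column to be clamped: smooth upright cylinder, 44 mm in diameter, 150 mm tall, about 0.35 kg, blue cap on top, orange foot, white band round the middle. Origin at its centre (75 mm above its foot); z up along its axis. It stands on the table in a row with two neighbours, centres about 100 mm or more apart, in an order that changes
- clamp: column clamp, fixed to the table: black base plate 330 x 120 mm, its top 12 mm above the table. Origin on the table under the plate; x along the plate from the crank wheel end to the V-block end (plate spans x -175 to 155 mm), y across, z up. A white gear housing carries the crank wheel at x = -110 mm; a steel rack drives the pad to +x as the wheel is wound clockwise seen from above
- hub (a point): point on the upright axis of the crank wheel (aluminium disc, 136 mm in diameter, top 96 mm above the table), 130 mm above the table, level with the middle of the handle. A brake holds the wheel where it is left: running free it drags at the handle with some 7 to 8 N. Feel it while winding slowly: stopped from speed, the wheel coasts on and the push reads low. It can be wound back
- handle_grip (a point): middle of the red crank handle: upright cylinder, 18 mm in diameter, 50 mm long (100 to 150 mm above the table), spinning freely on its own pin, 55 mm from the hub axis. Pinched from above it can be led round the hub in a circle without turning the gripper. The wheel starts at any angle; winding takes about 0.6 to 1.4 turns in all, the first fifth of a turn always running free
- pad: sprung black pad, blue face, 44 mm wide, 72 mm tall. Origin mid-face, 50 mm above the table; it moves along the clamp's +x. Start differs, 25 mm or more from a column in the V. At the column the push on the handle rises a little as the column slides home, then steadily by 5.5 N over some 50 to 65 mm of handle travel to the firm set; 4 to 7 N over drag is right, 8.5 N over cracks the column
- seat (a point): where the column's centre is once it stands on the base plate fully home in the V-block: 87 mm above the table. Axes as the clamp's (x into the V). The V-block: two grey upright walls at 90 degrees, open towards the pad, 12 to 92 mm above the table, fixed at a different place along the plate each time. The column may be set down up to 15 mm short of this point: the pad pushes it home
- spare: bystander: an amber column with white caps, same size as the red one, origin at its centre; leave it alone
- bottle: bystander: white bottle with green cap, 48 mm in diameter, 140 mm tall, origin under it; leave it alone
- beaker: bystander: glass beaker 70 mm wide, 90 mm tall, origin under it; leave it alone
- jar: bystander: white jar with blue cap, 60 mm wide, 80 mm tall, origin under it; leave it alone
- wrench: bystander: wrench 160 mm long lying flat, origin under it; leave it alone
- collar: bystander: orange ring 40 mm wide, 15 mm tall, origin under it; leave it alone

How it is judged:
On the way, in this order (a step that is already met when the one before it is completed fails the run):
1. the red column stands upright and released on the clamp base, in front of the V (angle between column's own z axis and vertical below 0.06 rad and contact force between the fingers and column below 0.1 N and contact force between pad and column below 5 N and z of column in the frame of seat between -0.004 and 0.004 m and x of column in the frame of seat between -0.03 and 0.005 m and y of column in the frame of seat between -0.015 and 0.015 m), for 0.2 s.
2. the pad has been wound up against the column and presses it firmly (over 18 N) (contact force between pad and column above 18 N), for 0.2 s.
At the end, for the whole second after the job is handed in: the red column stands upright (within 0.06 rad) on the base plate, home in the V (its axis within 6 mm of the seat, its height within 4 mm), at rest, and the pad presses it with 18 to 41 N (right is 30 N), the crank released (contact force between pad and column between 18 and 41 N and z of column in the frame of seat between -0.004 and 0.004 m and angle between column's own z axis and vertical below 0.06 rad and horizontal distance between column and seat below 0.006 m and linear speed of column below 0.02 m/s and contact force between the fingers and pad below 0.1 N); the robot touches nothing.
It fails at once if the column is over-tightened: the pad presses it with more than 48 N (contact force between pad and column above 48 N).
It fails at once if the column is knocked over (angle between column's own z axis and vertical above 0.6 rad).
It fails at once if a bystander (spare column, white bottle, glass beaker, jar, wrench, orange collar) is moved by more than 30 mm (distance of any of spare, bottle, beaker, jar, wrench, collar from where it was at the start of the episode above 0.03 m).
It also fails if it takes over 72 s, if anything falls off the work surface, if the arm or the gripper's body presses on something with over 40 N, if the wrist force passes 120 N, or if a joint passes its speed limit or range.

## Working session

There is one attempt and no reset: what is moved stays moved. The work goes in short steps, Python scripts to look and compute and a tool call to move; the robot and the scene stay as the last step left them, time stands still between calls to the robot, and variables do not carry over. Pictures are saved under pics/ and viewed, at most 10 in all, crops included, and the job is handed in when it is done.

Besides the shell and the picture viewer there is one more tool, called after "Call:" as name([rows], argument=value, ...), one row to a line, values as JSON. arm_command: Moves the arm, as the interface text tells. Its arguments: {"type":"object","properties":{"motion":{"type":"array","items":{"type":"array"}},"newtons":{"type":"number"}},"required":["motion"]}

```bash
mkdir -p pics
cat > h.py <<'E'
import numpy as np, cv2
from cell import *
def ray(c,px):
    K=c["mtx"]; u=(px[0]-K[0,2])/K[0,0]; v=(px[1]-K[1,2])/K[1,1]; k=c["k1"]
    x,y=u,v
    for _ in range(10):
        s=1+k*(x*x+y*y); x,y=u/s,v/s
    return np.array([x,y,1.])
def at_z(c,px,z):
    T=c["pose"]; d=T[:3,:3]@ray(c,px); o=T[:3,3]
    return o+d*(z-o[2])/d[2]
def cloud(c,region):
    P=[]
    vs,us=np.nonzero(region&(c["z_map"]>0))
    for u,v in zip(us,vs): P.append(ray(c,(u,v))*c["z_map"][v,u])
    T=c["pose"]; return np.array(P).reshape(-1,3)@T[:3,:3].T+T[:3,3]
E
python3 - <<'E'
from h import *
np.set_printoptions(precision=4,suppress=True)
s=read_state(); print(s)
for n in ["scene","side"]:
    c=capture(n); cv2.imwrite(f"pics/{n}0.png",c["frame"][:,:,::-1])
    for l,z in [("column",.075),("seat",.087),("hub",.13),("handle_grip",.125),("pad",.05),("clamp",0),("spare",.075),("bottle",0),("beaker",0),("jar",0),("wrench",0),("collar",0)]:
        m=mark_of(l,n)
        for q in m[:2]: print(n,l,round(q["conf"],2),np.round(q["pixel"]),at_z(c,q["pixel"],z))
E
```

```text
{'time': 0.0, 'qpos': array([ 1.0049,  0.4778,  0.0224,  1.5564, -0.0115,  1.1093, -0.0831]), 'dq': array([ 0.0021,  0.0015,  0.0009, -0.0007,  0.    , -0.    , -0.0003]), 'tau': array([  0.0005, -58.2839,   1.5352, -27.2604,  -0.0543,   0.017 ,
         0.0002]), 'eef_pos': array([ 0.2982, -0.6053,  0.4037]), 'ee_rot': array([-3.1398,  0.0002,  0.4578]), 'force': array([-0.4186, -0.3973,  0.32  ]), 'ft_torque': array([-0.0133,  0.0154,  0.0408]), 'gripper_force': 0.0, 'opening': 0.08802205713654443}
scene column 0.94 [237. 161.] [ 0.6279 -0.2681  0.075 ]
scene seat 0.65 [351. 217.] [0.5226 0.0579 0.087 ]
scene hub 0.87 [404. 263.] [0.5424 0.2243 0.13  ]
scene handle_grip 0.56 [392. 239.] [0.5191 0.1709 0.125 ]
scene pad 0.82 [371. 246.] [0.523  0.1272 0.05  ]
scene clamp 0.94 [362. 257.] [0.5329 0.1152 0.    ]
scene clamp 0.35 [351. 214.] [0.4665 0.005  0.    ]
scene spare 0.95 [267. 148.] [ 0.5381 -0.2644  0.075 ]
scene spare 0.17 [234. 160.] [ 0.6327 -0.2762  0.075 ]
scene bottle 0.8 [301. 140.] [ 0.3947 -0.3048  0.    ]
scene beaker 0.66 [285. 311.] [0.7482 0.1119 0.    ]
scene j
[... 289 characters left out ...]
425 0.2227 0.13  ]
side handle_grip 0.48 [286. 250.] [0.5318 0.1688 0.125 ]
side pad 0.8 [299. 265.] [0.5369 0.129  0.05  ]
side clamp 0.75 [308. 283.] [0.5205 0.12   0.    ]
side clamp 0.74 [328. 239.] [ 0.574  -0.0188  0.    ]
side spare 0.76 [401. 179.] [ 0.5241 -0.2682  0.075 ]
side bottle 0.8 [445. 214.] [ 0.3967 -0.3046  0.    ]
side beaker 0.67 [246. 235.] [0.7396 0.1031 0.    ]
side beaker 0.62 [286. 193.] [ 0.79  -0.096  0.   ]
side jar 0.72 [192. 270.] [0.7448 0.2579 0.    ]
side jar 0.63 [309. 280.] [0.5243 0.1109 0.    ]
side wrench 0.89 [422. 238.] [ 0.3985 -0.1766  0.    ]
side wrench 0.56 [288. 195.] [ 0.7787 -0.0892  0.    ]
side collar 0.61 [191. 270.] [0.7433 0.2594 0.    ]
```

View pics/scene0.png

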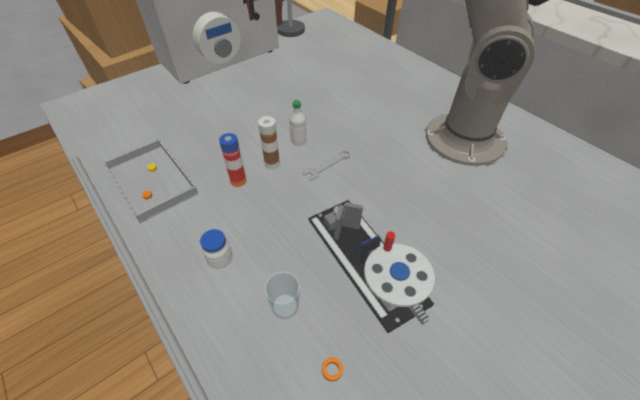

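View pics/side0.png

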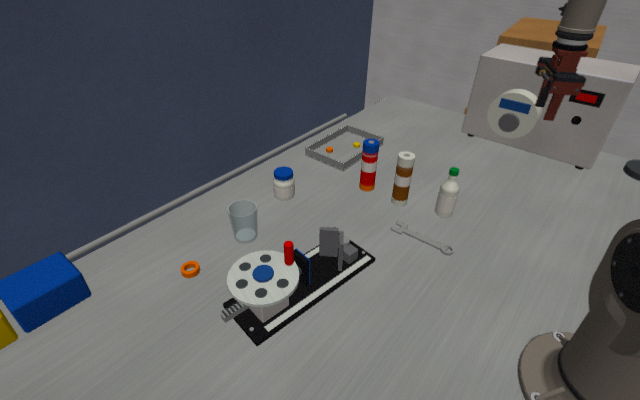

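Run:
```python
from h import *
np.set_printoptions(precision=4,suppress=True)
for n in ["scene","side"]:
    c=capture(n)
    for l in ["column","spare","clamp","handle_grip","pad","hub"]:
        for q in outline_of(l,n)[:1]:
            P=cloud(c,q["region"]); print(n,l,round(q["conf"],2),len(P),"med",np.median(P,0),"lo",np.percentile(P,3,0),"hi",np.percentile(P,97,0))
            if l in("column","spare"):
                B=P[(P[:,2]>.03)&(P[:,2]<.15)][:,:2]
                # fixed-radius circle fit
                from scipy.optimize import least_squares
                r=least_squares(lambda p:np.hypot(*(B-p).T)-.022,np.median(B,0)+.01*(np.median(B,0)-c["pose"][:2,3])/np.linalg.norm(np.median(B,0)-c["pose"][:2,3]),loss="soft_l1",f_scale=.002); print("   circ",r.x)
            if l=="clamp":
                B=P[(abs(P[:,2]-.012)<.004)][:,:2].astype(np.float32); print("   rect",cv2.minAreaRect(B),len(B))
```

```text
scene column 0.78 927 med [ 0.6422 -0.258   0.0997] lo [ 0.6189 -0.2904  0.0055] hi [ 0.6576 -0.2514  0.1524]
   circ [ 0.6358 -0.2746]
scene spare 0.86 856 med [ 0.5336 -0.257   0.0963] lo [ 0.5084 -0.2866  0.0043] hi [ 0.5475 -0.2502  0.1522]
   circ [ 0.5254 -0.2733]
scene clamp 0.85 7414 med [0.557  0.2044 0.0742] lo [ 0.4853 -0.0133  0.0081] hi [0.6056 0.2896 0.1048]
   rect ((0.5319870710372925, 0.1246345266699791), (0.3301404118537903, 0.12233930826187134), 81.64613342285156) 3033
scene handle_grip 0.64 170 med [0.5329 0.1752 0.1353] lo [0.5228 0.166  0.1041] hi [0.5364 0.1806 0.151 ]
scene pad 0.59 1360 med [0.7412 0.0942 0.0569] lo [0.7138 0.0743 0.0043] hi [0.7744 0.1369 0.0908]
scene hub 0.63 7229 med [0.5569 0.2053 0.0862] lo [ 0.4864 -0.0099  0.0095] hi [0.6053 0.2897 0.1046]
side column 0.61 773 med [ 0.6225 -0.2581  0.0879] lo [ 0.6101 -0.2828  0.0041] hi [ 0.6462 -0.2512  0.1489]
   circ [ 0.6325 -0.275 ]
side spare 0.78 911 med [ 0.5143 -0.2564  0.085 ] lo [ 0.4998 -0.2838 -0.0011] hi [ 0.5394 -0.2499  0.149 ]
   circ [ 0.5219 -0.2734]
side clamp 0.65 8362 med [0.5151 0.2078 0.0319] lo [0.461  0.0027 0.0011] hi [0.5977 0.2897 0.1031]
   rect ((0.5281126499176025, 0.12416782230138779), (0.3291202783584595, 0.12078583240509033), 81.74772644042969) 3322
side handle_grip 0.8 203 med [0.5203 0.1757 0.1275] lo [0.5162 0.1657 0.1021] hi [0.5306 0.1795 0.1486]
side pad 0.59 364 med [0.5185 0.1379 0.0682] lo [0.5073 0.1278 0.0233] hi [0.5437 0.1418 0.0873]
side hub 0.71 8105 med [0.5152 0.2089 0.0396] lo [0.4624 0.0055 0.0058] hi [0.5942 0.2895 0.1032]
```

The scene picture shows the red column at about (233,160), the spare at (269,143), the V-block at (346,215) and the handle at (390,241). The two cameras agree, and the plate rectangle (330x122 mm) fits the hub and seat line. I'll approach from above the column with yaw 0, so the fingers close across the row.

```bash
cat >> h.py <<'E'
def plan(p,yaw=0.,n=8):
    s=read_state(); d=np.array(p)-s["eef_pos"]; y0=s["ee_rot"][2]; t=-(yaw-y0)
    k=int(np.ceil(abs(t)/.1-.05)); print("t",s["time"],"pos",np.round(s["eef_pos"],4),"yaw",round(y0,4),"F",np.round(s["force"],2),"op",round(s["opening"],4))
    for i in range(n):
        y=y0-min(i/max(k,1),1)*t
        c,q=np.cos(y),np.sin(y); R=np.array([[c,q,0],[q,-c,0],[0,0,-1]])
        print(np.round(R.T@d/n/.03,2).tolist(), round(t/k/.1,2) if i<k else 0)
E
python3 -c "
from h import *
plan([.634,-.275,.40],0.,18)"
```

```text
t 2.0 pos [ 0.2983 -0.6055  0.4047] yaw 0.4578 F [ 0.48  0.2  -0.34] op 0.0877
[0.83, -0.27, 0.01] 0.92
[0.8, -0.35, 0.01] 0.92
[0.76, -0.42, 0.01] 0.92
[0.72, -0.49, 0.01] 0.92
[0.67, -0.55, 0.01] 0.92
[0.62, -0.61, 0.01] 0
[0.62, -0.61, 0.01] 0
[0.62, -0.61, 0.01] 0
[0.62, -0.61, 0.01] 0
[0.62, -0.61, 0.01] 0
[0.62, -0.61, 0.01] 0
[0.62, -0.61, 0.01] 0
[0.62, -0.61, 0.01] 0
[0.62, -0.61, 0.01] 0
[0.62, -0.61, 0.01] 0
[0.62, -0.61, 0.01] 0
[0.62, -0.61, 0.01] 0
[0.62, -0.61, 0.01] 0
```

Call:
arm_command([
  [0, [0.83, -0.27, 0], [0, 0, 0.92]],
  [0, [0.8, -0.35, 0], [0, 0, 0.92]],
  [0, [0.76, -0.42, 0], [0, 0, 0.92]],
  [0, [0.72, -0.49, 0], [0, 0, 0.92]],
  [0, [0.67, -0.55, 0], [0, 0, 0.92]],
  [0, [0.62, -0.61, 0], [0, 0, 0]],
  [0, [0.62, -0.61, 0], [0, 0, 0]],
  [0, [0.62, -0.61, 0], [0, 0, 0]],
])

```text
time: 2.67
eef_pos: [0.4482, -0.4581, 0.4048]
ee_rot: [3.141, -0.0, -0.002]
force: [0.3, 0.1, 0.1]
opening: 0.0876
gripper_force: 0.0
```

Call:
arm_command([
  [0, [0.62, -0.61, 0], [0, 0, 0]],
  [0, [0.62, -0.61, 0], [0, 0, 0]],
  [0, [0.62, -0.61, 0], [0, 0, 0]],
  [0, [0.62, -0.61, 0], [0, 0, 0]],
  [0, [0.62, -0.61, 0], [0, 0, 0]],
  [0, [0.62, -0.61, 0], [0, 0, 0]],
  [0, [0.3, -0.3, 0], [0, 0, 0]],
  [0, [0, 0, 0], [0, 0, 0]],
])

```text
time: 3.33
eef_pos: [0.5707, -0.3373, 0.4045]
ee_rot: [-3.14, -0.001, 0.004]
force: [1.3, 1.2, 0.5]
opening: 0.0872
gripper_force: 0.0
```

Run:
```python
from h import *
np.set_printoptions(precision=4,suppress=True)
c=capture("wrist"); cv2.imwrite("pics/w1.png",c["frame"][:,:,::-1])
for q in outline_of("column","wrist")[:2]:
    P=cloud(c,q["region"]); T=P[P[:,2]>.135]; print(q["conf"],q["pixel"],len(P),len(T),np.median(P,0))
    if len(T)>5: print("top", cv2.minEnclosingCircle(T[:,:2].astype(np.float32)),T[:,2].max())
plan([.634,-.275,.281],0.,5)
```

```text
t 3.4333 pos [ 0.5676 -0.3414  0.4045] yaw -0.0024 F [-0.71 -0.94  0.16] op 0.088
[0.44, -0.44, 0.82] 0
[0.44, -0.44, 0.82] 0
[0.44, -0.44, 0.82] 0
[0.44, -0.44, 0.82] 0
[0.44, -0.44, 0.82] 0
```

Call:
arm_command([
  [0, [0.7, -0.7, 0], [0, 0, 0]],
  [0, [0.7, -0.7, 0], [0, 0, 0]],
  [0, [0.6, -0.6, 0.2], [0, 0, 0]],
  [0, [0.2, -0.2, 0.2], [0, 0, 0]],
  [0, [0, 0, 0.2], [0, 0, 0]],
  [0, [0, 0, 0], [0, 0, 0]],
])

```text
time: 3.93
eef_pos: [0.6327, -0.2767, 0.3848]
ee_rot: [3.141, 0.004, -0.004]
force: [-0.7, -0.7, 1.4]
opening: 0.0877
gripper_force: 0.0
```

Run:
```python
from h import *
np.set_printoptions(precision=4,suppress=True)
c=capture("wrist"); cv2.imwrite("pics/w2.png",c["frame"][:,:,::-1])
P=cloud(c,np.ones((400,640),bool)); T=P[(P[:,2]>.14)&(P[:,2]<.16)]
T=T[np.hypot(*(T[:,:2]-[.634,-.275]).T)<.04]; print(len(T))
if len(T)>5: print("top", cv2.minEnclosingCircle(T[:,:2].astype(np.float32)),np.median(T,0))
plan([.634,-.275,.281],0.,5)
```

```text
2636
top ((0.6326611638069153, -0.27362075448036194), 0.022393034771084785) [ 0.6339 -0.2733  0.1492]
t 3.9833 pos [ 0.6324 -0.2775  0.3856] yaw -0.0056 F [-0.19 -0.5  -0.42] op 0.0881
[0.01, -0.02, 0.7] -0.06
[0.01, -0.02, 0.7] 0
[0.01, -0.02, 0.7] 0
[0.01, -0.02, 0.7] 0
[0.01, -0.02, 0.7] 0
```

View pics/w2.png

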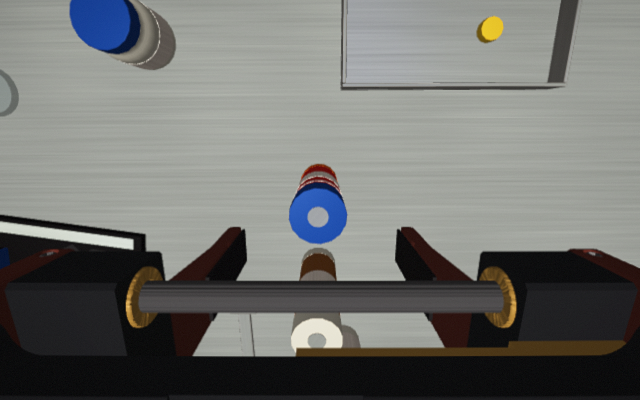

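The column cap is centred at (318,215), between the fingers. The fitted radius is 22.4 mm and the top is at 149 mm, both as they should be. Next I descend and grip.

Call:
arm_command([
  [0, [0, -0.13, 0.7], [0, 0, 0]],
  [0, [0, 0, 0.8], [0, 0, 0]],
  [0, [0, 0, 0.8], [0, 0, 0]],
  [0, [0, 0, 0.7], [0, 0, 0]],
  [0, [0, 0, 0.5], [0, 0, 0]],
  [0.6, [0, 0, 0], [0, 0, 0]],
  [0.6, [0, 0, 0], [0, 0, 0]],
  [0.6, [0, 0, 0], [0, 0, 0]],
], newtons=25)

```text
time: 4.65
eef_pos: [0.6341, -0.2725, 0.2832]
ee_rot: [3.14, -0.001, -0.004]
force: [0.4, -1.2, 1.3]
opening: 0.0709
gripper_force: 0.0
```

Call:
arm_command([
  [0.7, [0, 0, 0], [0, 0, 0]],
  [0.7, [0, 0, 0], [0, 0, 0]],
  [0.7, [0, 0, 0], [0, 0, 0]],
])

```text
time: 4.9
eef_pos: [0.6346, -0.2711, 0.2828]
ee_rot: [3.141, -0.002, -0.002]
force: [0.3, 0.4, 0.2]
opening: 0.0514
gripper_force: 0.0
```

Call:
arm_command([
  [0.8, [0, 0, 0], [0, 0, 0]],
  [0.8, [0, 0, 0], [0, 0, 0]],
  [0.8, [0, 0, 0], [0, 0, 0]],
  [0.8, [0, 0, -0.5], [0, 0, 0]],
  [0.8, [0, 0, -0.8], [0, 0, 0]],
  [0.8, [0, 0, -0.9], [0, 0, 0]],
  [0.8, [0, 0, -0.9], [0, 0, 0]],
  [0.8, [0, 0, -0.8], [0, 0, 0]],
])

```text
time: 5.57
eef_pos: [0.634, -0.2703, 0.3989]
ee_rot: [-3.14, 0.002, -0.002]
force: [0.4, 0.4, -3.6]
opening: 0.0438
gripper_force: 25.0
```

```bash
python3 -c "
from h import *
print(read_state()['gripper_force'])
plan([.521,.071,.4],0.,16)"
```

```text
24.9610698223114
t 5.5667 pos [ 0.634  -0.2703  0.3989] yaw -0.0018 F [ 0.39  0.4  -3.57] op 0.0438
[-0.24, -0.71, -0.0] 0
[-0.24, -0.71, -0.0] 0
[-0.24, -0.71, -0.0] 0
[-0.24, -0.71, -0.0] 0
[-0.24, -0.71, -0.0] 0
[-0.24, -0.71, -0.0] 0
[-0.24, -0.71, -0.0] 0
[-0.24, -0.71, -0.0] 0
[-0.24, -0.71, -0.0] 0
[-0.24, -0.71, -0.0] 0
[-0.24, -0.71, -0.0] 0
[-0.24, -0.71, -0.0] 0
[-0.24, -0.71, -0.0] 0
[-0.24, -0.71, -0.0] 0
[-0.24, -0.71, -0.0] 0
[-0.24, -0.71, -0.0] 0
```

Run:
```python
from h import *
np.set_printoptions(precision=4,suppress=True)
a=np.array([-.1447,-.9895]); b=np.array([-a[1],a[0]])
H=np.array([.5435,.2234])
Q=[]
for n in ["scene","side"]:
    c=capture(n); m=np.zeros((400,640),bool)
    if n=="scene": m[180:300,290:450]=1
    else: m[205:320,210:390]=1
    P=cloud(c,m); L=np.c_[(P[:,:2]-H)@a-.11,(P[:,:2]-H)@b,P[:,2]]
    T=L[(L[:,2]>.083)&(L[:,2]<.098)&(L[:,0]>0)]; print(n,len(T),"V top",T.min(0),T.max(0)); Q.append(T)
    W=L[(L[:,2]>.03)&(L[:,2]<.085)&(L[:,0]>-.06)&(L[:,0]<.02)&(abs(L[:,1])<.025)]
    print("pad-ish",len(W),np.percentile(W,[5,50,95],0))
    q=mark_of("seat",n)[0]; p=at_z(c,q["pixel"],.087)[:2]; print("seat",p,(p-H)@a-.11,(p-H)@b)
# ascii top view, 4 mm cells
T=np.vstack(Q); g=np.histogram2d(T[:,1],T[:,0],bins=[np.arange(-.06,.061,.005),np.arange(0,.16,.005)])[0]
for r,y in zip(g,np.arange(-.06,.06,.005)): print("%+.3f"%y,"".join("#" if v>3 else "." for v in r))
```

```text
scene 185 V top [ 0.059  -0.0323  0.083 ] [0.0958 0.0398 0.0945]
pad-ish 184 [[-0.0279 -0.0161  0.0374]
 [-0.0249  0.0107  0.0654]
 [-0.0174  0.0247  0.0833]]Traceback (most recent call last):
  File "<stdin>", line 14, in <module>
IndexError: list index out of range
```

Call:
arm_command([
  [0.8, [-0.24, -0.71, 0], [0, 0, 0]],
  [0.8, [-0.24, -0.71, 0], [0, 0, 0]],
  [0.8, [-0.24, -0.71, 0], [0, 0, 0]],
  [0.8, [-0.24, -0.71, 0], [0, 0, 0]],
  [0.8, [-0.24, -0.71, 0], [0, 0, 0]],
  [0.8, [-0.24, -0.71, 0], [0, 0, 0]],
  [0.8, [-0.24, -0.71, 0], [0, 0, 0]],
  [0.8, [-0.24, -0.71, 0], [0, 0, 0]],
])

```text
time: 6.33
eef_pos: [0.5758, -0.099, 0.3958]
ee_rot: [-3.141, 0.004, -0.002]
force: [0.1, -0.6, -4.1]
opening: 0.0435
gripper_force: 25.0
```

Call:
arm_command([
  [0.8, [-0.24, -0.71, 0], [0, 0, 0]],
  [0.8, [-0.24, -0.71, 0], [0, 0, 0]],
  [0.8, [-0.24, -0.71, 0], [0, 0, 0]],
  [0.8, [-0.24, -0.71, 0], [0, 0, 0]],
  [0.8, [-0.24, -0.71, 0], [0, 0, 0]],
  [0.8, [-0.24, -0.71, 0], [0, 0, 0]],
  [0.8, [-0.24, -0.71, 0], [0, 0, 0]],
  [0.8, [-0.24, -0.71, 0], [0, 0, 0]],
])

```text
time: 7.0
eef_pos: [0.5185, 0.0712, 0.3961]
ee_rot: [3.141, 0.004, -0.002]
force: [0.4, 0.2, -5.1]
opening: 0.0437
gripper_force: 25.0
```

Run:
```python
from h import *
np.set_printoptions(precision=4,suppress=True)
a=np.array([-.1447,-.9895]); b=np.array([-a[1],a[0]])
H=np.array([.5435,.2234]); p=read_state()["eef_pos"][:2]; print("tool in clamp",(p-H)@a-.11,(p-H)@b)
for n in ["scene","side"]:
    c=capture(n); m=np.zeros((400,640),bool)
    if n=="scene": m[180:300,290:450]=1
    else: m[205:320,210:390]=1
    f=c["frame"]; x0,y0=(280,120) if n=="scene" else (230,130)
    cv2.imwrite(f"pics/{n}3.png",cv2.resize(f[y0:y0+180,x0:x0+180,::-1],(590,590)))
    P=cloud(c,m); L=np.c_[(P[:,:2]-H)@a-.11,(P[:,:2]-H)@b,P[:,2]]
    T=L[(L[:,2]>.086)&(L[:,2]<.096)&(L[:,0]>0.03)]
    g=np.histogram2d(T[:,1],T[:,0],bins=[np.arange(-.06,.061,.004),np.arange(0.03,.13,.004)])[0]
    for r,y in zip(g,np.arange(-.06,.06,.004)): print("%+.3f"%y,"".join("%d"%min(v,9) if v>0 else "." for v in r))
    for q in mark_of("seat",n)[:1]: s=at_z(c,q["pixel"],.087)[:2]; print("seat",s,(s-H)@a-.11,(s-H)@b)
```

```text
tool in clamp 0.04426449657069577 -0.0027396714733222663
-0.060 ........................
-0.056 ........................
-0.052 ........................
-0.048 ........................
-0.044 ........................
-0.040 ........................
-0.036 ........................
-0.032 ........................
-0.028 ........................
-0.024 ........................
-0.020 ........................
-0.016 ........................
-0.012 ...............1........
-0.008 .............1221.......
-0.004 .............322........
+0.000 ..............13........
+0.004 ..............2.........
+0.008 .............3213.......
+0.012 ............1232........
+0.016 ...........3412.........
+0.020 ..........1233..........
+0.024 .........41211..........
+0.028 .......11142............
+0.032 .......14311............
+0.036 ........421.............
+0.040 ........1...............
+0.044 ........................
+0.048 ........................
+0.052 ........................
+0.056 ........................
seat [0.5148 0.0451] 0.07058373441454481 -0.002586723028460355
-0.060 .............
[... 303 characters left out ...]
020 ..........1.321.........
-0.016 ...........1214.........
-0.012 .............4311.......
-0.008 ..............2321......
-0.004 ..............1.1.......
+0.000 ..............32........
+0.004 ..............141.......
+0.008 ...............1........
+0.012 ........................
+0.016 ........................
+0.020 ........................
+0.024 ........................
+0.028 ........................
+0.032 ........................
+0.036 ........................
+0.040 ........................
+0.044 ........................
+0.048 ........................
+0.052 ........................
+0.056 ........................
seat [0.5173 0.0554] 0.06001692775008165 -0.0016311861393055662
```

```bash
python3 -c "
import cv2,numpy as np
cv2.imwrite('pics/both3.png',np.hstack([cv2.resize(cv2.imread(f'pics/{n}3.png'),(400,400)) for n in ('scene','side')]))"
```

```text
(no output)
```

View pics/both3.png

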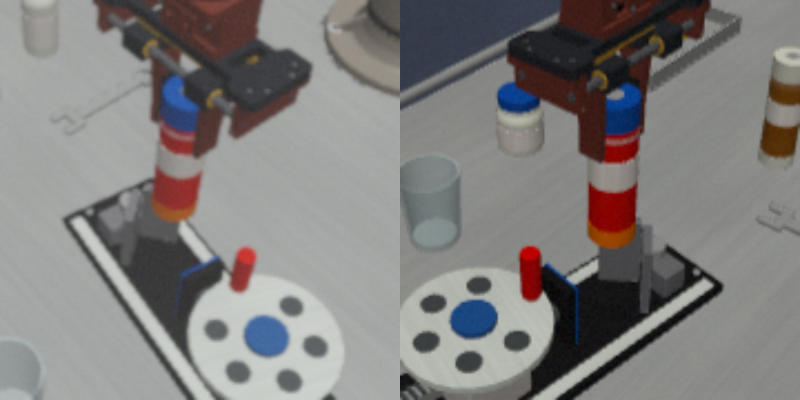

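The picture shows the column hanging at (180,150) and (612,170) just in front of the V, with the pad well clear. The V walls fit an inner apex at clamp x=91 mm, so the seat is at about 60 mm. The tool is at 44 mm, so I'll move 6 mm further in and lower it.

Call:
arm_command([
  [0.8, [0.03, 0.2, 0.4], [0, 0, 0]],
  [0.8, [0, 0, 0.7], [0, 0, 0]],
  [0.8, [0, 0, 0.7], [0, 0, 0]],
  [0.8, [0, 0, 0.6], [0, 0, 0]],
  [0.8, [0, 0, 0.4], [0, 0, 0]],
  [0.8, [0, 0, 0.2], [0, 0, 0]],
  [0.8, [0, 0, 0.1], [0, 0, 0]],
  [0.8, [0, 0, 0], [0, 0, 0]],
])

```text
time: 7.87
eef_pos: [0.5208, 0.0635, 0.3049]
ee_rot: [3.141, 0.001, -0.003]
force: [-0.1, -0.6, -4.6]
opening: 0.0435
gripper_force: 25.0
```

Call:
arm_command([
  [0.8, [0, 0, 0.15], [0, 0, 0]],
  [0.8, [0, 0, 0.1], [0, 0, 0]],
  [0.8, [0, 0, 0.04], [0, 0, 0]],
  [0.8, [0, 0, 0], [0, 0, 0]],
  [0.8, [0, 0, 0], [0, 0, 0]],
])

```text
time: 8.28
eef_pos: [0.5209, 0.0642, 0.2972]
ee_rot: [-3.142, -0.0, -0.002]
force: [0.4, -0.4, -4.5]
opening: 0.0438
gripper_force: 25.0
```

Call:
arm_command([
  [0.8, [0, 0, 0.04], [0, 0, 0]],
  [0.8, [0, 0, 0.04], [0, 0, 0]],
  [0.8, [0, 0, 0], [0, 0, 0]],
  [0.8, [0, 0, 0], [0, 0, 0]],
])

```text
time: 8.62
eef_pos: [0.5208, 0.0642, 0.2946]
ee_rot: [-3.142, -0.0, -0.002]
force: [0.5, -0.3, -4.2]
opening: 0.0434
gripper_force: 25.0
```

Call:
arm_command([
  [0.8, [0, 0, 0.04], [0, 0, 0]],
  [0.8, [0, 0, 0.02], [0, 0, 0]],
  [0.8, [0, 0, 0], [0, 0, 0]],
])

```text
time: 8.87
eef_pos: [0.5212, 0.0641, 0.2944]
ee_rot: [3.141, -0.001, -0.003]
force: [-5.0, -1.5, 11.6]
opening: 0.0438
gripper_force: 25.0
```

It has touched the plate (force up 16 N). Release, then lift.

Call:
arm_command([
  [0.8, [0, 0, -0.03], [0, 0, 0]],
  [0.4, [0, 0, 0], [0, 0, 0]],
  [0.2, [0, 0, 0], [0, 0, 0]],
  [0.2, [0, 0, 0], [0, 0, 0]],
  [0.2, [0, 0, 0], [0, 0, 0]],
  [0.2, [0, 0, 0], [0, 0, 0]],
])

```text
time: 9.37
eef_pos: [0.5209, 0.0642, 0.2936]
ee_rot: [-3.142, -0.0, -0.002]
force: [0.5, 0.5, -0.5]
opening: 0.0697
gripper_force: 0.0
```

Call:
arm_command([
  [0.2, [0, 0, -0.3], [0, 0, 0]],
  [0.2, [0, 0, -0.7], [0, 0, 0]],
  [0.2, [0, 0, -0.9], [0, 0, 0]],
  [0.2, [0, 0, -0.9], [0, 0, 0]],
  [0.2, [-0.5, -0.1, -0.5], [0, 0, 0]],
  [0.2, [-0.8, -0.3, 0], [0, 0, 0]],
  [0.2, [-0.8, -0.3, 0], [0, 0, 0]],
  [0.2, [-0.5, 0, 0], [0, 0, 0]],
])

```text
time: 10.03
eef_pos: [0.4409, 0.0868, 0.3936]
ee_rot: [-3.141, -0.001, 0.0]
force: [0.5, 0.2, -0.6]
opening: 0.0701
gripper_force: 0.0
```

Run:
```python
from h import *
np.set_printoptions(precision=4,suppress=True)
a=np.array([-.1447,-.9895]); b=np.array([-a[1],a[0]]); H=np.array([.5435,.2234])
for n in ["wrist","side"]:
    c=capture(n); cv2.imwrite(f"pics/{n}4.png",c["frame"][:,:,::-1])
    P=cloud(c,np.ones((400,640),bool))
    T=P[(P[:,2]>.153)&(P[:,2]<.168)]; T=T[np.hypot(*(T[:,:2]-[.521,.064]).T)<.04]
    if len(T)>9: e=cv2.minEnclosingCircle(T[:,:2].astype(np.float32)); print(n,"col top",e,np.median(T[:,2]),(np.array(e[0])-H)@a-.11,(np.array(e[0])-H)@b)
    T=P[(P[:,2]>.105)&(P[:,2]<.152)]; T=T[(np.hypot(*(T[:,:2]-H).T)<.075)]
    U=T[T[:,2]>.147]; print(n,"handle",len(T),np.median(T,0),len(U), cv2.minEnclosingCircle(U[:,:2].astype(np.float32)) if len(U)>4 else "")
    for l,z in(("hub",.13),("handle_grip",.125)):
        for q in mark_of(l,n)[:1]: print(l,q["conf"],at_z(c,q["pixel"],z))
plan([0,0,0],0.,1)
```

```text
wrist col top ((0.5189942717552185, 0.06491992622613907), 0.02247871458530426) 0.16132765615450784 0.05036201187625526 -0.001316351423133599
wrist handle 871 [0.5251 0.1678 0.1478] 479 ((0.5249179601669312, 0.17175978422164917), 0.008898206986486912)
hub 0.67 [0.5444 0.2242 0.13  ]
handle_grip 0.76 [0.5257 0.1737 0.125 ]
side col top ((0.51839280128479, 0.06384111940860748), 0.02318166382610798) 0.16024478484142646 0.05151652399927377 -0.0017554031071257475
side handle 201 [0.5203 0.1754 0.1325] 47 ((0.5250077843666077, 0.17107410728931427), 0.009231764823198318)
hub 0.7 [0.4776 0.1854 0.13  ]
handle_grip 0.56 [0.5317 0.1655 0.125 ]
t 10.3333 pos [0.4438 0.0851 0.393 ] yaw -0.003 F [ 0.73 -0.67  0.29] op 0.0701
[-14.78, 2.88, 13.1] 0
```

View pics/wrist4.png

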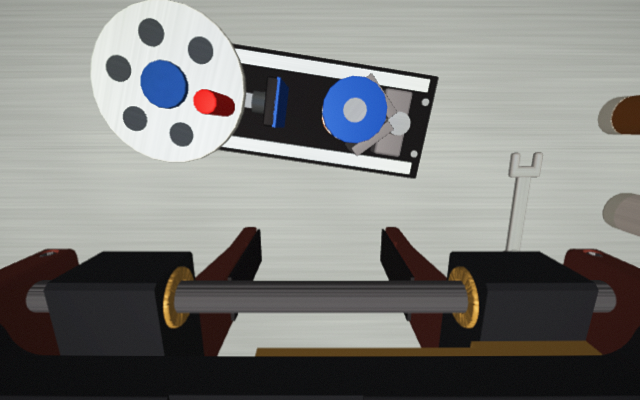

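The wrist picture shows the column standing in the V mouth at (355,108), the pad retracted at (278,102), and the handle at (207,102) on the wheel, hub at (164,84). The column top is at 161 mm, 9 mm short of the seat, as planned. Now the handle.

Run:
```python
from h import *
from scipy.optimize import least_squares
c=capture("wrist"); P=cloud(c,np.ones((400,640),bool))
D=P[(abs(P[:,2]-.096)<.006)]; D=D[np.hypot(*(D[:,:2]-[.544,.224]).T)<.09]
print(len(D),cv2.minEnclosingCircle(D[:,:2].astype(np.float32)),np.median(D[:,2]),D.min(0),D.max(0))
plan([.525,.1715,.38],0.,6)
```

```text
16973 ((0.5438269376754761, 0.22397075593471527), 0.06828140467405319) 0.09513106678686789 [0.47644602 0.15606609 0.09001057] [0.61115229 0.29148157 0.10199733]
t 10.3833 pos [0.4438 0.0851 0.3929] yaw -0.003 F [ 0.14 -0.26 -1.24] op 0.0706
[0.45, -0.48, 0.07] 0
[0.45, -0.48, 0.07] 0
[0.45, -0.48, 0.07] 0
[0.45, -0.48, 0.07] 0
[0.45, -0.48, 0.07] 0
[0.45, -0.48, 0.07] 0
```

Call:
arm_command([
  [0.2, [0.3, -0.4, 0], [0, 0, 0]],
  [0.2, [0.6, -0.65, 0.1], [0, 0, 0]],
  [0.2, [0.6, -0.65, 0.1], [0, 0, 0]],
  [0.2, [0.6, -0.65, 0.1], [0, 0, 0]],
  [0.2, [0.4, -0.4, 0.1], [0, 0, 0]],
  [0.2, [0.2, -0.13, 0], [0, 0, 0]],
  [0.2, [0, 0, 0], [0, 0, 0]],
  [0.2, [0, 0, 0], [0, 0, 0]],
])

```text
time: 11.05
eef_pos: [0.5242, 0.1713, 0.3802]
ee_rot: [3.141, 0.001, -0.003]
force: [-0.9, -0.2, 0.1]
opening: 0.0706
gripper_force: 0.0
```

```bash
python3 -c "
from h import *
plan([.525,.1715,.297],0.,4)"
```

```text
t 11.05 pos [0.5242 0.1713 0.3802] yaw -0.0026 F [-0.91 -0.25  0.06] op 0.0706
[0.01, -0.0, 0.69] 0
[0.01, -0.0, 0.69] 0
[0.01, -0.0, 0.69] 0
[0.01, -0.0, 0.69] 0
```

Call:
arm_command([
  [0.2, [0.02, 0, 0.7], [0, 0, 0]],
  [0.2, [0, 0, 0.8], [0, 0, 0]],
  [0.2, [0, 0, 0.7], [0, 0, 0]],
  [0.2, [0, 0, 0.5], [0, 0, 0]],
  [1, [0, 0, 0], [0, 0, 0]],
  [1, [0, 0, 0], [0, 0, 0]],
  [1, [0, 0, 0], [0, 0, 0]],
  [1, [0, 0, 0], [0, 0, 0]],
], newtons=40)

```text
time: 11.72
eef_pos: [0.525, 0.1715, 0.3012]
ee_rot: [-3.141, -0.002, -0.003]
force: [-0.0, -0.4, -0.5]
opening: 0.0473
gripper_force: 0.0
```

Call:
arm_command([
  [1, [0, 0, 0], [0, 0, 0]],
  [1, [0, 0, 0], [0, 0, 0]],
  [1, [0, 0, 0], [0, 0, 0]],
  [1, [0, 0, 0], [0, 0, 0]],
])

```text
time: 12.05
eef_pos: [0.5247, 0.1716, 0.3]
ee_rot: [-3.141, -0.001, -0.002]
force: [0.7, -0.1, 0.0]
opening: 0.0201
gripper_force: 0.0
```

```bash
cat >> h.py <<'E'
def arc(step,n=8,r=.0556,hub=(.5438,.2240)):
    s=read_state(); hub=np.array(hub); p=s["eef_pos"][:2]-hub; th=np.arctan2(p[1],p[0])
    t=np.array([np.sin(th),-np.cos(th)]); F=s["force"][:2]
    print("t",round(s["time"],2),"ang",round(np.degrees(th),1),"rad",round(np.hypot(*p),4),"push",round(-F@t,2),"radialF",round(F@p/np.hypot(*p),2),"z",round(s["eef_pos"][2],4),"op",round(s["opening"],4),"grip",s["gripper_force"])
    a=th-np.radians(step)*np.arange(1,n+1); q=r*np.c_[np.cos(a),np.sin(a)]
    d=np.round(q/.03,2)-np.round(np.vstack([p,q[:-1]])/.03,2)
    print([[1,[round(x,2),round(-y,2),0],[0,0,0]] for x,y in d])
E
python3 -c "
from h import *
arc(8)"
```

```text
t 12.05 ang -110.0 rad 0.0558 push 0.65 radialF -0.18 z 0.3 op 0.0201 grip 0.0
[[1, [np.float64(-0.23), np.float64(-0.11), 0], [0, 0, 0]], [1, [np.float64(-0.22), np.float64(-0.14), 0], [0, 0, 0]], [1, [np.float64(-0.2), np.float64(-0.17), 0], [0, 0, 0]], [1, [np.float64(-0.17), np.float64(-0.19), 0], [0, 0, 0]], [1, [np.float64(-0.15), np.float64(-0.21), 0], [0, 0, 0]], [1, [np.float64(-0.11), np.float64(-0.24), 0], [0, 0, 0]], [1, [np.float64(-0.08), np.float64(-0.24), 0], [0, 0, 0]], [1, [np.float64(-0.04), np.float64(-0.26), 0], [0, 0, 0]]]
```

Call:
arm_command([
  [1, [0, 0, 0], [0, 0, 0]],
])

```text
time: 12.13
eef_pos: [0.5248, 0.1711, 0.2999]
ee_rot: [3.141, -0.0, -0.003]
force: [-1.7, -1.3, 3.5]
opening: 0.017
gripper_force: 40.0
```

Call:
arm_command([
  [1, [-0.23, -0.11, 0], [0, 0, 0]],
  [1, [-0.22, -0.14, 0], [0, 0, 0]],
  [1, [-0.2, -0.17, 0], [0, 0, 0]],
  [1, [-0.17, -0.19, 0], [0, 0, 0]],
  [1, [-0.15, -0.21, 0], [0, 0, 0]],
  [1, [-0.11, -0.24, 0], [0, 0, 0]],
  [1, [-0.08, -0.24, 0], [0, 0, 0]],
  [1, [-0.04, -0.26, 0], [0, 0, 0]],
])

```text
time: 12.8
eef_pos: [0.4886, 0.2162, 0.2998]
ee_rot: [3.137, 0.001, -0.005]
force: [-1.7, -8.4, 7.9]
opening: 0.0174
gripper_force: 40.0
```

```bash
sed -i 's/round(x,2),round(-y,2)/round(float(x),2),round(-float(y),2)/' h.py; python3 -c "
from h import *
arc(6)"
```

```text
t 12.8 ang -171.9 rad 0.0558 push 8.12 radialF 2.84 z 0.2998 op 0.0174 grip 40.00356316566467
[[1, [-0.01, -0.19, 0], [0, 0, 0]], [1, [0.0, -0.2, 0], [0, 0, 0]], [1, [0.02, -0.19, 0], [0, 0, 0]], [1, [0.05, -0.19, 0], [0, 0, 0]], [1, [0.06, -0.18, 0], [0, 0, 0]], [1, [0.08, -0.18, 0], [0, 0, 0]], [1, [0.1, -0.16, 0], [0, 0, 0]], [1, [0.12, -0.16, 0], [0, 0, 0]]]
```

Call:
arm_command([
  [1, [-0.01, -0.19, 0], [0, 0, 0]],
  [1, [0, -0.2, 0], [0, 0, 0]],
  [1, [0.02, -0.19, 0], [0, 0, 0]],
  [1, [0.05, -0.19, 0], [0, 0, 0]],
  [1, [0.06, -0.18, 0], [0, 0, 0]],
  [1, [0.08, -0.18, 0], [0, 0, 0]],
  [1, [0.1, -0.16, 0], [0, 0, 0]],
  [1, [0.12, -0.16, 0], [0, 0, 0]],
])

```text
time: 13.47
eef_pos: [0.5014, 0.2599, 0.2998]
ee_rot: [3.137, 0.002, -0.004]
force: [-2.0, -9.4, 8.5]
opening: 0.0175
gripper_force: 40.0
```

```bash
python3 -c "
from h import *
arc(6)"
```

```text
t 13.47 ang 139.7 rad 0.0556 push 8.51 radialF -4.55 z 0.2998 op 0.0175 grip 40.00376343727112
[[1, [0.13, -0.14, 0], [0, 0, 0]], [1, [0.15, -0.13, 0], [0, 0, 0]], [1, [0.16, -0.11, 0], [0, 0, 0]], [1, [0.17, -0.09, 0], [0, 0, 0]], [1, [0.17, -0.07, 0], [0, 0, 0]], [1, [0.19, -0.06, 0], [0, 0, 0]], [1, [0.19, -0.04, 0], [0, 0, 0]], [1, [0.19, -0.01, 0], [0, 0, 0]]]
```

Call:
arm_command([
  [1, [0.13, -0.14, 0], [0, 0, 0]],
  [1, [0.15, -0.13, 0], [0, 0, 0]],
  [1, [0.16, -0.11, 0], [0, 0, 0]],
  [1, [0.17, -0.09, 0], [0, 0, 0]],
  [1, [0.17, -0.07, 0], [0, 0, 0]],
  [1, [0.19, -0.06, 0], [0, 0, 0]],
  [1, [0.19, -0.04, 0], [0, 0, 0]],
  [1, [0.19, -0.01, 0], [0, 0, 0]],
])

```text
time: 14.13
eef_pos: [0.5413, 0.2792, 0.2997]
ee_rot: [3.136, 0.004, -0.004]
force: [-8.0, -8.6, 10.9]
opening: 0.0172
gripper_force: 40.0
```

Run:
```python
from h import *
arc(5)
a=np.array([-.1447,-.9895]); b=np.array([-a[1],a[0]]); H=np.array([.5435,.2234])
c=capture("side"); P=cloud(c,np.ones((400,640),bool)); L=np.c_[(P[:,:2]-H)@a-.11,(P[:,:2]-H)@b,P[:,2]]
W=L[(L[:,2]>.075)&(L[:,2]<.09)&(L[:,0]>-.05)&(L[:,0]<.05)&(abs(L[:,1])<.026)]
print(np.histogram(W[:,0],bins=np.arange(-.05,.051,.005)))
```

```text
t 14.13 ang 92.6 rad 0.0552 push 8.34 radialF -8.23 z 0.2997 op 0.0172 grip 40.00651180744171
[[1, [0.16, -0.01, 0], [0, 0, 0]], [1, [0.16, 0.01, 0], [0, 0, 0]], [1, [0.16, 0.03, 0], [0, 0, 0]], [1, [0.15, 0.04, 0], [0, 0, 0]], [1, [0.16, 0.06, 0], [0, 0, 0]], [1, [0.14, 0.06, 0], [0, 0, 0]], [1, [0.14, 0.08, 0], [0, 0, 0]], [1, [0.14, 0.1, 0], [0, 0, 0]]]
(array([ 0,  0,  0,  0,  0,  0,  0,  0,  0,  0, 63, 45, 43,  6,  0,  7, 38,
       16, 12, 12]), array([-5.00000000e-02, -4.50000000e-02, -4.00000000e-02, -3.50000000e-02,
       -3.00000000e-02, -2.50000000e-02, -2.00000000e-02, -1.50000000e-02,
       -1.00000000e-02, -5.00000000e-03, -2.77555756e-17,  5.00000000e-03,
        1.00000000e-02,  1.50000000e-02,  2.00000000e-02,  2.50000000e-02,
        3.00000000e-02,  3.50000000e-02,  4.00000000e-02,  4.50000000e-02,
        5.00000000e-02]))
```

```bash
python3 -c "
from h import *
arc(5,r=.0547)"
```

```text
t 14.18 ang 91.7 rad 0.0551 push 5.77 radialF -7.73 z 0.2997 op 0.0173 grip 40.00421226024628
[[1, [0.16, 0.02, 0], [0, 0, 0]], [1, [0.15, 0.02, 0], [0, 0, 0]], [1, [0.16, 0.03, 0], [0, 0, 0]], [1, [0.15, 0.04, 0], [0, 0, 0]], [1, [0.15, 0.06, 0], [0, 0, 0]], [1, [0.14, 0.06, 0], [0, 0, 0]], [1, [0.14, 0.09, 0], [0, 0, 0]], [1, [0.13, 0.09, 0], [0, 0, 0]]]
```

Call:
arm_command([
  [1, [0.16, 0.03, -0.05], [0, 0, 0]],
  [1, [0.15, 0.03, -0.05], [0, 0, 0]],
  [1, [0.16, 0.03, 0], [0, 0, 0]],
  [1, [0.15, 0.04, 0], [0, 0, 0]],
  [1, [0.15, 0.06, 0], [0, 0, 0]],
  [1, [0.14, 0.06, 0], [0, 0, 0]],
  [1, [0.14, 0.09, 0], [0, 0, 0]],
  [1, [0.13, 0.09, 0], [0, 0, 0]],
])

```text
time: 14.85
eef_pos: [0.5742, 0.2695, 0.3001]
ee_rot: [3.14, 0.009, -0.0]
force: [-7.5, 2.4, -6.0]
opening: 0.0171
gripper_force: 40.0
```

```bash
python3 -c "
from h import *
arc(3,r=.055)"
```

```text
t 14.85 ang 56.3 rad 0.0547 push 7.55 radialF -2.19 z 0.3001 op 0.0171 grip 39.99972760677338
[[1, [0.09, 0.05, 0], [0, 0, 0]], [1, [0.07, 0.06, 0], [0, 0, 0]], [1, [0.07, 0.06, 0], [0, 0, 0]], [1, [0.07, 0.07, 0], [0, 0, 0]], [1, [0.07, 0.07, 0], [0, 0, 0]], [1, [0.06, 0.07, 0], [0, 0, 0]], [1, [0.06, 0.08, 0], [0, 0, 0]], [1, [0.05, 0.08, 0], [0, 0, 0]]]
```

Call:
arm_command([
  [1, [0.08, 0.04, 0.03], [0, 0, 0]],
  [1, [0.07, 0.06, 0], [0, 0, 0]],
  [1, [0.07, 0.06, 0], [0, 0, 0]],
  [1, [0.07, 0.07, 0], [0, 0, 0]],
  [1, [0.07, 0.07, 0], [0, 0, 0]],
  [1, [0.06, 0.07, 0], [0, 0, 0]],
  [1, [0.06, 0.08, 0], [0, 0, 0]],
  [1, [0.05, 0.08, 0], [0, 0, 0]],
])

```text
time: 15.52
eef_pos: [0.5898, 0.2542, 0.3]
ee_rot: [3.142, 0.009, 0.0]
force: [-9.4, 3.3, -0.5]
opening: 0.0176
gripper_force: 40.0
```

```bash
python3 -c "
from h import *
arc(3,r=.055)"
```

```text
t 15.52 ang 33.3 rad 0.0551 push 7.96 radialF -6.02 z 0.3 op 0.0176 grip 40.00008165836334
[[1, [0.05, 0.09, 0], [0, 0, 0]], [1, [0.05, 0.08, 0], [0, 0, 0]], [1, [0.04, 0.09, 0], [0, 0, 0]], [1, [0.04, 0.08, 0], [0, 0, 0]], [1, [0.03, 0.09, 0], [0, 0, 0]], [1, [0.03, 0.1, 0], [0, 0, 0]], [1, [0.02, 0.09, 0], [0, 0, 0]], [1, [0.02, 0.09, 0], [0, 0, 0]]]
```

Call:
arm_command([
  [1, [0.03, 0.1, 0], [0, 0, 0]],
  [1, [0.04, 0.09, 0], [0, 0, 0]],
  [1, [0.04, 0.09, 0], [0, 0, 0]],
  [1, [0.04, 0.08, 0], [0, 0, 0]],
  [1, [0.03, 0.09, 0], [0, 0, 0]],
  [1, [0.03, 0.1, 0], [0, 0, 0]],
  [1, [0.02, 0.09, 0], [0, 0, 0]],
  [1, [0.02, 0.09, 0], [0, 0, 0]],
])

```text
time: 16.18
eef_pos: [0.5979, 0.2336, 0.3001]
ee_rot: [-3.139, 0.006, 0.001]
force: [-6.2, 7.2, -4.2]
opening: 0.0174
gripper_force: 40.0
```

```bash
python3 -c "
from h import *
arc(3,r=.055)"
```

```text
t 16.18 ang 10.1 rad 0.0549 push 8.21 radialF -4.81 z 0.3001 op 0.0174 grip 39.99952733516693
[[1, [0.02, 0.09, 0], [0, 0, 0]], [1, [0.01, 0.1, 0], [0, 0, 0]], [1, [0.0, 0.1, 0], [0, 0, 0]], [1, [0.0, 0.09, 0], [0, 0, 0]], [1, [0.0, 0.1, 0], [0, 0, 0]], [1, [-0.01, 0.09, 0], [0, 0, 0]], [1, [-0.02, 0.1, 0], [0, 0, 0]], [1, [-0.02, 0.09, 0], [0, 0, 0]]]
```

Call:
arm_command([
  [1, [0, 0.09, 0.02], [0, 0, 0]],
  [1, [0, 0.1, 0], [0, 0, 0]],
  [1, [0, 0.1, 0], [0, 0, 0]],
  [1, [0, 0.09, 0], [0, 0, 0]],
  [1, [-0.01, 0.1, 0], [0, 0, 0]],
  [1, [-0.01, 0.09, 0], [0, 0, 0]],
  [1, [-0.02, 0.1, 0], [0, 0, 0]],
  [1, [-0.02, 0.09, 0], [0, 0, 0]],
])

```text
time: 16.85
eef_pos: [0.5972, 0.2113, 0.3001]
ee_rot: [-3.137, 0.002, 0.001]
force: [-0.8, 8.5, -6.7]
opening: 0.0173
gripper_force: 40.0
```

Run:
```python
from h import *
arc(2.5,r=.055)
a=np.array([-.1447,-.9895]); b=np.array([-a[1],a[0]]); H=np.array([.5435,.2234])
c=capture("side"); P=cloud(c,np.ones((400,640),bool)); L=np.c_[(P[:,:2]-H)@a-.11,(P[:,:2]-H)@b,P[:,2]]
W=L[(L[:,2]>.075)&(L[:,2]<.09)&(L[:,0]>-.05)&(L[:,0]<.05)&(abs(L[:,1])<.026)]
print(np.histogram(W[:,0],bins=np.arange(-.05,.051,.005))[0])
```

```text
t 16.85 ang -13.4 rad 0.0549 push 8.14 radialF -2.7 z 0.3001 op 0.0173 grip 39.998958706855774
[[1, [-0.02, 0.08, 0], [0, 0, 0]], [1, [-0.02, 0.08, 0], [0, 0, 0]], [1, [-0.03, 0.07, 0], [0, 0, 0]], [1, [-0.03, 0.08, 0], [0, 0, 0]], [1, [-0.03, 0.07, 0], [0, 0, 0]], [1, [-0.04, 0.07, 0], [0, 0, 0]], [1, [-0.04, 0.07, 0], [0, 0, 0]], [1, [-0.04, 0.07, 0], [0, 0, 0]]]
[ 0  0  0  0  0  0  0  0  0  0  0  0  0 14 73 37 36 13 17  9]
```

Call:
arm_command([
  [1, [-0.02, 0.08, 0.03], [0, 0, 0]],
  [1, [-0.02, 0.08, 0], [0, 0, 0]],
  [1, [-0.03, 0.07, 0], [0, 0, 0]],
  [1, [-0.03, 0.08, 0], [0, 0, 0]],
  [1, [-0.03, 0.07, 0], [0, 0, 0]],
  [1, [-0.04, 0.07, 0], [0, 0, 0]],
  [1, [-0.04, 0.07, 0], [0, 0, 0]],
  [1, [-0.04, 0.07, 0], [0, 0, 0]],
])

```text
time: 17.57
eef_pos: [0.5903, 0.194, 0.3001]
ee_rot: [-3.136, -0.0, 0.001]
force: [0.1, 9.7, -3.9]
opening: 0.0173
gripper_force: 40.0
```

```bash
python3 -c "
from h import *
arc(2.5,r=.055)"
```

```text
t 17.57 ang -32.8 rad 0.0554 push 8.24 radialF -5.13 z 0.3001 op 0.0173 grip 39.99945402145386
[[1, [-0.05, 0.06, 0], [0, 0, 0]], [1, [-0.05, 0.06, 0], [0, 0, 0]], [1, [-0.05, 0.07, 0], [0, 0, 0]], [1, [-0.05, 0.06, 0], [0, 0, 0]], [1, [-0.06, 0.05, 0], [0, 0, 0]], [1, [-0.06, 0.06, 0], [0, 0, 0]], [1, [-0.06, 0.05, 0], [0, 0, 0]], [1, [-0.06, 0.05, 0], [0, 0, 0]]]
```

Call:
arm_command([
  [1, [-0.07, 0.05, 0], [0, 0, 0]],
  [1, [-0.05, 0.06, 0], [0, 0, 0]],
  [1, [-0.05, 0.07, 0], [0, 0, 0]],
  [1, [-0.05, 0.06, 0], [0, 0, 0]],
  [1, [-0.06, 0.05, 0], [0, 0, 0]],
  [1, [-0.06, 0.06, 0], [0, 0, 0]],
  [1, [-0.06, 0.05, 0], [0, 0, 0]],
  [1, [-0.06, 0.05, 0], [0, 0, 0]],
])

```text
time: 18.23
eef_pos: [0.5776, 0.1797, 0.3001]
ee_rot: [-3.136, -0.003, 0.0]
force: [4.7, 8.6, -7.8]
opening: 0.0172
gripper_force: 40.0
```

```bash
python3 -c "
from h import *
arc(2.5,r=.055)"
```

```text
t 18.23 ang -52.6 rad 0.0557 push 8.92 radialF -3.96 z 0.3001 op 0.0172 grip 39.998459815979004
[[1, [-0.08, 0.02, 0], [0, 0, 0]], [1, [-0.07, 0.05, 0], [0, 0, 0]], [1, [-0.07, 0.04, 0], [0, 0, 0]], [1, [-0.07, 0.04, 0], [0, 0, 0]], [1, [-0.07, 0.03, 0], [0, 0, 0]], [1, [-0.07, 0.03, 0], [0, 0, 0]], [1, [-0.08, 0.03, 0], [0, 0, 0]], [1, [-0.07, 0.03, 0], [0, 0, 0]]]
```

Small rise: the column is sliding home. Continue.

Call:
arm_command([
  [1, [-0.08, 0.03, 0.03], [0, 0, 0]],
  [1, [-0.07, 0.05, 0], [0, 0, 0]],
  [1, [-0.07, 0.04, 0], [0, 0, 0]],
  [1, [-0.07, 0.04, 0], [0, 0, 0]],
  [1, [-0.07, 0.03, 0], [0, 0, 0]],
  [1, [-0.07, 0.03, 0], [0, 0, 0]],
  [1, [-0.08, 0.03, 0], [0, 0, 0]],
  [1, [-0.07, 0.03, 0], [0, 0, 0]],
])

```text
time: 18.9
eef_pos: [0.5617, 0.1707, 0.3001]
ee_rot: [-3.136, -0.007, -0.001]
force: [9.0, 6.8, -7.9]
opening: 0.0173
gripper_force: 40.0
```

```bash
python3 -c "
from h import *
arc(2,r=.0555)"
```

```text
t 18.9 ang -71.4 rad 0.0562 push 10.74 radialF -3.55 z 0.3001 op 0.0173 grip 39.997678399086
[[1, [-0.07, -0.01, 0], [0, 0, 0]], [1, [-0.07, 0.02, 0], [0, 0, 0]], [1, [-0.06, 0.02, 0], [0, 0, 0]], [1, [-0.06, 0.01, 0], [0, 0, 0]], [1, [-0.06, 0.01, 0], [0, 0, 0]], [1, [-0.07, 0.01, 0], [0, 0, 0]], [1, [-0.06, -0.0, 0], [0, 0, 0]], [1, [-0.07, 0.01, 0], [0, 0, 0]]]
```

Call:
arm_command([
  [1, [-0.07, 0, 0], [0, 0, 0]],
  [1, [-0.07, 0.02, 0], [0, 0, 0]],
  [1, [-0.06, 0.02, 0], [0, 0, 0]],
  [1, [-0.06, 0.01, 0], [0, 0, 0]],
  [1, [-0.06, 0.01, 0], [0, 0, 0]],
  [1, [-0.07, 0.01, 0], [0, 0, 0]],
  [1, [-0.06, 0, 0], [0, 0, 0]],
  [1, [-0.07, 0.01, 0], [0, 0, 0]],
])

```text
time: 19.57
eef_pos: [0.5469, 0.1673, 0.3001]
ee_rot: [-3.137, -0.009, -0.002]
force: [12.7, 4.6, -9.2]
opening: 0.0174
gripper_force: 40.0
```

```bash
python3 -c "
from h import *
arc(1.5,r=.0557)"
```

```text
t 19.57 ang -86.8 rad 0.0567 push 12.91 radialF -3.91 z 0.3001 op 0.0174 grip 39.99515175819397
[[1, [-0.05, -0.03, 0], [0, 0, 0]], [1, [-0.04, -0.0, 0], [0, 0, 0]], [1, [-0.05, -0.0, 0], [0, 0, 0]], [1, [-0.05, -0.01, 0], [0, 0, 0]], [1, [-0.05, -0.0, 0], [0, 0, 0]], [1, [-0.05, -0.0, 0], [0, 0, 0]], [1, [-0.05, -0.01, 0], [0, 0, 0]], [1, [-0.05, -0.01, 0], [0, 0, 0]]]
```

Call:
arm_command([
  [1, [-0.04, -0.01, 0], [0, 0, 0]],
  [1, [-0.04, 0, 0], [0, 0, 0]],
  [1, [-0.03, -0.01, 0], [0, 0, 0]],
  [1, [-0.03, 0, 0], [0, 0, 0]],
])

```text
time: 19.9
eef_pos: [0.543, 0.1672, 0.3001]
ee_rot: [-3.138, -0.009, -0.002]
force: [12.8, 2.9, -9.6]
opening: 0.0173
gripper_force: 40.0
```

```bash
python3 -c "
from h import *
arc(1,r=.0557)"
```

```text
t 19.9 ang -90.8 rad 0.0568 push 12.76 radialF -3.03 z 0.3001 op 0.0173 grip 39.9946653842926
[[1, [-0.03, -0.03, 0], [0, 0, 0]], [1, [-0.03, -0.01, 0], [0, 0, 0]], [1, [-0.03, -0.0, 0], [0, 0, 0]], [1, [-0.03, -0.0, 0], [0, 0, 0]], [1, [-0.04, -0.0, 0], [0, 0, 0]], [1, [-0.03, -0.01, 0], [0, 0, 0]], [1, [-0.03, -0.0, 0], [0, 0, 0]], [1, [-0.03, -0.0, 0], [0, 0, 0]]]
```

Call:
arm_command([
  [1, [-0.04, -0.01, 0], [0, 0, 0]],
  [1, [-0.04, 0, 0], [0, 0, 0]],
  [1, [-0.04, -0.01, 0], [0, 0, 0]],
  [1, [-0.04, 0, 0], [0, 0, 0]],
])

```text
time: 20.23
eef_pos: [0.5384, 0.1674, 0.3001]
ee_rot: [-3.139, -0.009, -0.003]
force: [13.2, 1.5, -9.6]
opening: 0.0175
gripper_force: 40.0
```

```bash
python3 -c "
from h import *
arc(1,r=.0557)"
```

```text
t 20.23 ang -95.4 rad 0.0569 push 12.96 radialF -2.71 z 0.3001 op 0.0175 grip 39.993839263916016
[[1, [-0.03, -0.04, 0], [0, 0, 0]], [1, [-0.03, -0.01, 0], [0, 0, 0]], [1, [-0.03, -0.0, 0], [0, 0, 0]], [1, [-0.03, -0.01, 0], [0, 0, 0]], [1, [-0.04, -0.0, 0], [0, 0, 0]], [1, [-0.03, -0.01, 0], [0, 0, 0]], [1, [-0.03, -0.01, 0], [0, 0, 0]], [1, [-0.03, -0.0, 0], [0, 0, 0]]]
```

The push is 5.0 to 5.4 N over the roughly 8 N drag, which is close to the firm set. Open and lift off.

Call:
arm_command([
  [1, [0, 0, 0], [0, 0, 0]],
  [1, [0, 0, 0], [0, 0, 0]],
  [0.5, [0, 0, 0], [0, 0, 0]],
  [0.5, [0, 0, 0], [0, 0, 0]],
  [0.5, [0, 0, 0], [0, 0, 0]],
  [0.5, [0, 0, 0], [0, 0, 0]],
])

```text
time: 20.73
eef_pos: [0.535, 0.1671, 0.2992]
ee_rot: [3.141, 0.001, -0.002]
force: [-0.0, -0.7, -0.1]
opening: 0.0403
gripper_force: 0.0
```

Call:
arm_command([
  [0.5, [0, 0, -0.3], [0, 0, 0]],
  [0.5, [0, 0, -0.8], [0, 0, 0]],
  [0.5, [0, 0, -0.9], [0, 0, 0]],
  [0.5, [0, 0, -0.9], [0, 0, 0]],
  [0.5, [-0.6, 0.3, -0.3], [0, 0, 0]],
  [0.5, [-0.8, 0.5, 0], [0, 0, 0]],
  [0.5, [-0.8, 0.5, 0], [0, 0, 0]],
  [0.5, [-0.5, 0.5, 0], [0, 0, 0]],
])

```text
time: 21.4
eef_pos: [0.4521, 0.1128, 0.396]
ee_rot: [3.141, 0.0, -0.001]
force: [-0.0, 0.2, 0.3]
opening: 0.0441
gripper_force: 0.0
```

Run:
```python
from h import *
np.set_printoptions(precision=4,suppress=True)
a=np.array([-.1447,-.9895]); b=np.array([-a[1],a[0]]); H=np.array([.5435,.2234])
c=capture("wrist"); cv2.imwrite("pics/w5.png",c["frame"][:,:,::-1])
P=cloud(c,np.ones((400,640),bool)); f=lambda p:((np.array(p)-H)@a-.11,(np.array(p)-H)@b)
T=P[(P[:,2]>.153)&(P[:,2]<.168)]; T=T[np.hypot(*(T[:,:2]-[.518,.058]).T)<.04]
e=cv2.minEnclosingCircle(T[:,:2].astype(np.float32)); print("col top",e,np.median(T[:,2]),f(e[0]))
U=P[(P[:,2]>.146)&(P[:,2]<.153)]; U=U[(np.hypot(*(U[:,:2]-H).T)<.075)]
e=cv2.minEnclosingCircle(U[:,:2].astype(np.float32)); d=np.array(e[0])-[.5438,.224]; print("handle",e,np.degrees(np.arctan2(d[1],d[0])))
print(read_state()["force"],read_state()["time"])
```

```text
col top ((0.5179365873336792, 0.05738251656293869), 0.02251441776752472) 0.16128072944418598 (np.float64(0.05797332567378878), np.float64(-0.0012722669799816477))
handle ((0.5408797264099121, 0.16891837120056152), 0.009195683524012566) -93.03482033601694
[-3.0599 -3.1061 -1.2273] 21.45
```

View pics/w5.png

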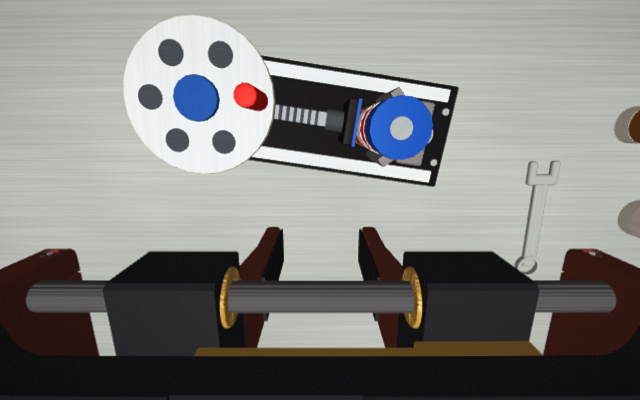

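The picture shows the column upright in the V at (402,128), the pad face against it at (357,125), and the handle free at (246,96). The column top is at 161 mm and level, and nothing else has been disturbed.

```bash
python3 -c "
from cell import *
print(sign_off())"
```

```text
the job is handed in; nothing more can be done
None
```

The red column is upright and clamped in the V, with the handle push about 5 N above its free-running drag (estimated 5.0–5.4 N) and the crank released; the job is handed in at about 21.5 s, and I wasn't shown the verdict.

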